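# Put the balance check weights back in their cases

## Robot

A 6-joint arm with a two-finger parallel gripper is mounted at the origin on a cart in front of the work surface, level with it; the furniture and walls round the work are solid. World frame = base frame: x ahead of the robot, y to its left, z up, the work surface at z = 0. Lengths are in mm, angles in rad, forces in N, time in s.
With the tool pointing down it reaches from about 350 to 975 mm from the base axis. Payload 7.1 kg.
Tool frame: the origin (TCP) lies midway between the tips of the shut fingers; the grasp point (between the pads) lies 19 mm behind it (ctrl.grasp_offset is the distance from the TCP to the grasp point, in mm); z points along the fingers, y is the line along which they close (so a half turn about z gives the same grasp; the last joint's range is limited). The gripper opens to 88 mm and grips with 3 to 60 N. Pads are 20 mm wide; open, the fingers measure 115 mm over their backs; the gripper's body (75 mm by 178 mm) begins 61 mm behind the grasp point.
Start: joints at [1.309, 0.423, 1.63, -0, 1.089, -0.019], TCP at [150.232, 606.659, 222.675] pointing down, gripper open.
Joint ranges: [-3, 3], [-0.9, 2.11], [0.09, 2.58], [-1.31, 4.45], [0.11, 2.69], [-2.54, 2.54]. Speed limits (rad/s): [2.39, 2.39, 3.01, 3.14, 3.14, 3.14].

## Interface

Orientations are given as a rotation vector (axis times angle).
In Python, from workcell import sensors, viewer, ctrl gives the robot as it stands. The module is installed in compiled form; this text tells all that it offers.
- The arm moves only by the shell command python3 -m handwheel 'ROWS'. ROWS is JSON, a list of rows, each a list of 7 numbers: the shift along the tool's x, y, z in mm, then the turn, a rotation vector about the tool's x, y, z in rad, then the closure, from 0 (fully open) to 1 (shut). In form: [[x, y, z, rx, ry, rz, jaw], ...]. A call has 1 to 10 rows; each row shifts and turns the commanded pose from where the row before left it, along the tool's axes as they then stand; what a row does not reach is not made up. A row lasts 1/8 s, in which the tool goes at most 62.5 mm and 10.7 degrees, less where a joint would pass 70% of its speed; a pose out of reach is approached as far as the arm can. A call is refused whole if a number of a shift passes 62.5 or a number of a turn 0.188, either way. A call with a gripper value outside its range is refused whole. The fingers move at their own pace and stop on an object; the grip force is fixed at half the most. Time passes only in rows, so rows that do not move let the fingers close. It gives the time, the measured TCP pose, the force, the opening and the grip force at its end, in the units of the state.
- sensors.get_obs(): the state, without advancing time (a new reading comes with each control period).
- viewer.get_image(name): name is "scene" or "top" or "wrist"; returns a dict with "frame" (400x640x3 uint8, blue, green, red), "fov_y" (degrees; the focal length in pixels is half the picture's height over the tangent of half this angle, whatever the lens; pixels are square), "cx", "cy" (the principal point, pixels), "R" (3x3) and "t" (3): a world point X has camera coordinates R X + t. Camera axes: x right, y down, z forward; pixel columns grow to the right and rows downward; lengths in mm; the calibration is good to about 2 mm. A picture is of the moment at which its call begins. There is no depth.
- ctrl.close_job(): hands the job in; it is judged then, once.
The state is a dict: "t": time; "qpos": joint angles; "qvel": joint speeds; "joint_torque": joint torques, N m; "ee_pos": TCP position; "orientation": TCP orientation; "ft_force": force on the tool from outside, world axes, zero at the start; "moment": the same for the moment, N m; "width": finger opening in mm; "grasp_force": force on a finger pad.
Only numpy, scipy, OpenCV 4.12 (cv2) and the standard library are available. Lean on these libraries where they do the work, as an engineer would, in place of code of your own. Each camera call takes 0.05 s, during which the arm holds its last target. There are 200 camera calls.

## Task

The balance check is finished: take the stack of steel check weights off the balance pan and put each weight back in the open black case base that is made for its size, right way up and lying flat on the felt. Set the weights down rather than dropping them, do not press on the balance, and leave the glass flask standing where it is.

Things in the scene. Friction and masses are not known exactly. Their poses are not given: they have to be found in the camera images.
- balance: light grey precision balance, standing firm, display to -x. Origin: on the table under the pan's centre, z up, x to its back. Round steel pan 120 mm across, its flat top 70 mm up; housing 56 mm high, reaching 75 mm behind, 82 mm to each side and (lower, sloping console) 135 mm in front of the origin. The four weights start as one stack on mid-pan, largest at the bottom.
- weight_500: 500 g steel check weight, round disc 58 mm across and 24 mm high, bottom of the stack. Origin: centre of its underside, z up. Low boss on its flat top, 12 mm across, 2.5 mm high; recess in the underside, 17 mm across, 3.5 mm deep, as in the others. Lift it straight up. Grasp across the round side.
- weight_200: 200 g steel check weight, round disc 42 mm across and 18.3 mm high, second from the bottom. Origin: centre of its underside, z up. Low boss on its flat top, 12 mm across, 2.5 mm high; recess in the underside, 17 mm across, 3.5 mm deep, loose over the boss below: lift straight up. Grasp across the round side.
- weight_100: 100 g steel check weight, round disc 32 mm across and 15.8 mm high, third from the bottom. Origin: centre of its underside, z up. Low boss on its flat top, 12 mm across, 2.5 mm high; recess in the underside, 17 mm across, 3.5 mm deep, loose over the boss below: lift straight up. Grasp across the round side.
- weight_50: 50 g steel check weight, round disc 24 mm across and 14 mm high, top of the stack. Origin: centre of its underside, z up. Low boss on its flat top, 12 mm across, 2.5 mm high; recess in the underside, 17 mm across, 3.5 mm deep, loose over the boss below: lift straight up. Grasp across the round side.
- case_500: open base of the 500 g weight's case, a round black dish 80 mm across with blue felt floor, standing firm. Origin: centre of its underside, on the table. Felt floor 7 mm above the origin and 64 mm across, rim 12 mm above the origin; the wall flares out to a mouth 72 mm across, so the weight stands 19 mm out of the rim when home.
- case_200: open base of the 200 g weight's case, a round black dish 64 mm across with blue felt floor, standing firm. Origin: centre of its underside, on the table. Felt floor 7 mm above the origin and 48 mm across, rim 12 mm above the origin; the wall flares out to a mouth 56 mm across, so the weight stands 13.3 mm out of the rim when home.
- case_100: open base of the 100 g weight's case, a round black dish 54 mm across with blue felt floor, standing firm. Origin: centre of its underside, on the table. Felt floor 7 mm above the origin and 38 mm across, rim 12 mm above the origin; the wall flares out to a mouth 46 mm across, so the weight stands 10.8 mm out of the rim when home.
- case_50: open base of the 50 g weight's case, a round black dish 46 mm across with blue felt floor, standing firm. Origin: centre of its underside, on the table. Felt floor 7 mm above the origin and 30 mm across, rim 12 mm above the origin; the wall flares out to a mouth 38 mm across, so the weight stands 9 mm out of the rim when home.
- flask: 100 ml conical glass flask with some yellowish liquid, 64 mm across the foot, 102 mm high, loose, a bystander. Origin: centre of its underside, z up.

How it is judged:
By the outcome, as a careful person would: the job done as asked, in the order asked, and still so for the second after the job is handed in, with the robot touching nothing.
It also fails if it takes over 106 s, if anything falls off the work surface, if the arm or the gripper's body presses on something with over 40 N, if the wrist force passes 120 N, or if a joint passes its speed limit or range.

## Working session

There is one attempt and no reset: what is moved stays moved. The work goes in short steps, Python scripts to look and compute and a shell command to move; the robot and the scene stay as the last step left them, time stands still between calls to the robot, and variables do not carry over. Pictures are saved under pics/ and viewed, at most 16 in all, crops included, and the job is handed in when it is done.

```bash
mkdir -p pics
cat > h.py <<'E'
import numpy as np, cv2
from workcell import sensors, viewer, ctrl
from scipy.spatial.transform import Rotation as Ro
def grab(n,f):
    d=viewer.get_image(n); cv2.imwrite('pics/'+f+'.png',d['frame']); np.save('pics/'+f+'.npy',{k:v for k,v in d.items() if k!='frame'},allow_pickle=True); return d
def cam(f): 
    d=np.load('pics/'+f+'.npy',allow_pickle=True).item(); return d
def ray(f,u,v):
    d=cam(f); F=200/np.tan(np.radians(d['fov_y'])/2); R=np.array(d['R']);t=np.array(d['t']).ravel()
    return -R.T@t, R.T@np.array([(u-d['cx'])/F,(v-d['cy'])/F,1])
def atz(f,u,v,z):
    o,r=ray(f,u,v); return o+r*(z-o[2])/r[2]
def tri(*obs):
    A=np.zeros((3,3));b=np.zeros(3)
    for f,u,v in obs:
        o,r=ray(f,u,v); r=r/np.linalg.norm(r);P=np.eye(3)-np.outer(r,r);A+=P;b+=P@o
    return np.linalg.solve(A,b)
def st():
    s=sensors.get_obs(); print(s['t'],np.round(s['ee_pos'],1),np.round(s['orientation'],3),np.round(s['ft_force'],1),s['width'],s['grasp_force'],np.round(s['qpos'],2)); 
    print(np.round(Ro.from_rotvec(s['orientation']).as_matrix(),3))
    return s
E
python3 - <<'E'
from h import *
for n in('top','scene','wrist'): d=grab(n,n+'0'); print(n,d['fov_y'],d['cx'],d['cy'],-np.array(d['R']).T@np.array(d['t']))
st()
E
```

```text
top 46.169909095287466 325.4389715345363 201.05751354350843 [ 284.11620279 -117.46715346 1271.02075624]
scene 52.45485927072566 315.30362938832263 201.71393268601727 [-115.44836718  -66.65417009  876.39236711]
wrist 58.731064945363855 322.9331273749647 193.7899142936031 [ 79.47004347 623.38373699 383.80841145]
0.15 [150.1 606.3 222.1] [-3.800e-01 -3.118e+00  2.000e-03] [-0.2 -0.   0.3] 87.67132094530845 0.0 [ 1.31  0.42  1.63  0.    1.09 -0.02]
[[-0.971  0.24  -0.   ]
 [ 0.24   0.971 -0.001]
 [ 0.    -0.001 -1.   ]]
```

View pics/top0.png

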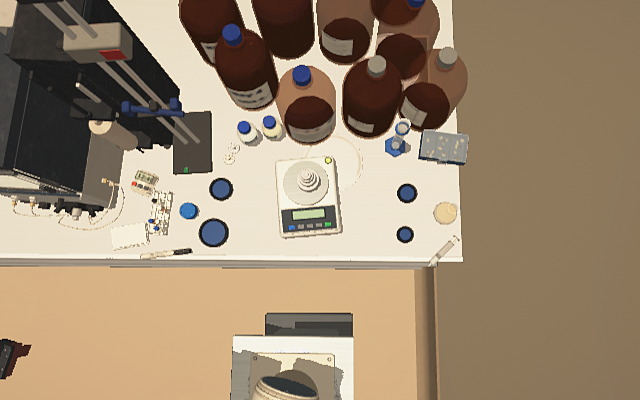

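View pics/scene0.png

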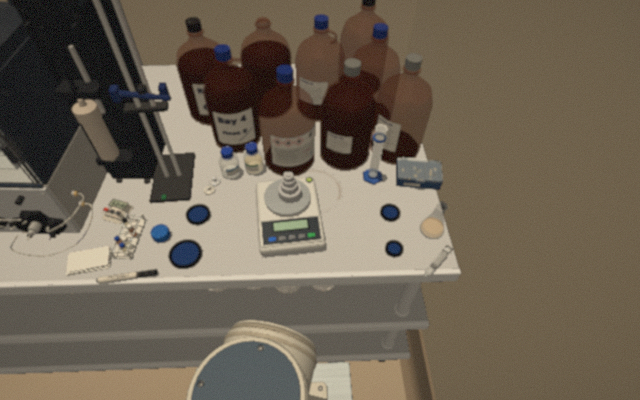

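Top: pan stack about (308,180). Dishes: (221,189) and (213,233) on the left, (407,193) and (405,235) on the right. The flask is at (445,212). Scene view: stack top (288,177), dishes (198,214), (185,253), (390,212), (394,248).

Run:
```python
from h import *
def dark(f,u,v,r=24):
    im=cv2.imread(f'pics/{f}.png'); m=(im.min(2)<70)&(im[:,:,2]<90); m=m.astype(np.uint8)
    n,l,s,c=cv2.connectedComponentsWithStats(m); k=l[v,u]; 
    cs,_=cv2.findContours((l==k).astype(np.uint8),0,2); e=cv2.fitEllipse(max(cs,key=len)); return e[0],e[1]
for n,a,b in (('200',(221,189),(198,214)),('500',(213,233),(185,253)),('100',(407,193),(390,212)),('50',(405,235),(394,248))):
    (ca,sa),(cb,sb)=dark('top0',*a),dark('scene0',*b)
    print(n,np.round(ca,1),np.round(sa,1),np.round(cb,1),np.round(sb,1),'tri',np.round(tri(('top0',*ca),('scene0',*cb)),1),'z12',np.round(atz('top0',*ca,12),1),np.round(atz('scene0',*cb,12),1))
print('stack',tri(('top0',309,178),('scene0',289,177)))
print('flask',atz('top0',445,213,5),atz('scene0',432,229,5))
im=cv2.imread('pics/top0.png')[150:220,260:350]; a=cv2.resize(im,None,fx=5,fy=5,interpolation=2)
im=cv2.imread('pics/scene0.png')[160:230,250:340]; b=cv2.resize(im,None,fx=5,fy=5,interpolation=2)
cv2.imwrite('pics/c1.png',np.vstack([a,b])[:600] if 0 else cv2.resize(np.hstack([a,b]),(800,311)))
```

```text
200 [321.5 317. ] [567.9 666.2] [197.9 214.2] [18.7 23.3] tri [206.  -16.8 479.9] z12 [200.9 -75.5  12. ] [536.4 206.7  12. ]
500 [321.5 317. ] [567.9 666.2] [185.  253.9] [26.5 32.3] tri [191.1  -4.9 432.5] z12 [200.9 -75.5  12. ] [415.3 221.4  12. ]
100 [406.8 192.9] [18.3 19.3] [389.8 212.3] [15.7 18.5] tri [ 533.9 -305.4    2.5] z12 [ 531.9 -304.6   12. ] [ 526.9 -302.3   12. ]
50 [404.8 234.3] [15.4 16.4] [393.6 248.3] [15.  16.9] tri [ 420.2 -297.7    2.7] z12 [ 419. -297.   12.] [ 414.6 -294.6   12. ]
stack [543.02847134 -42.20713364 143.03211201]
flask [ 478.23216855 -407.66142812    5.        ] [ 474.26399746 -406.3301735     5.        ]
```

View pics/c1.png

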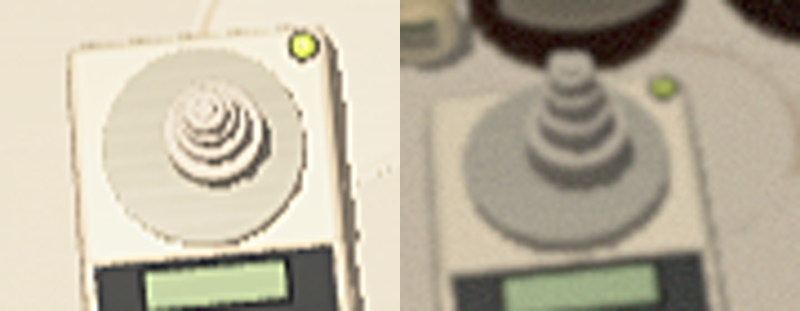

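The stack top is at top view (306.6,174.3) and scene (288.3,174). The weights are stacked concentrically, with clear space around the pan.

Run:
```python
from h import *
print('stack',tri(('top0',306.6,174.3),('scene0',288.3,174)))
for z in (142,): print(atz('top0',306.6,174.3,z),atz('scene0',288.3,174,z))
for n,a,b in (('200',(221,189),(198,214.2)),('500',(213.5,233),(185,254))):
    print(n,np.round(tri(('top0',*a),('scene0',*b)),1),np.round(atz('top0',*a,12),1),np.round(atz('scene0',*b,12),1))
print('bottle base front',atz('top0',308,143,0), atz('scene0',291,172,0),'led',atz('top0',327.8,160,56))
d=cam('wrist0'); s=st(); T=Ro.from_rotvec(s['orientation']).as_matrix()
print(np.round(np.array(d['R'])@T,3), T.T@(-np.array(d['R']).T@np.array(d['t'])-s['ee_pos']))
```

```text
stack [551.98463269 -38.38751076 144.23578688]
[552.42989736 -39.65581635 142.        ] [554.18461046 -36.87763238 142.        ]
200 [542.9 208.1   3.2] [541.2 204.8  12. ] [536.4 206.4  12. ]
500 [420.2 222.9   3.6] [419.4 219.4  12. ] [415.1 221.3  12. ]
bottle base front [676.67799383 -32.40736651   0.        ] [691.32079203 -38.99151069   0.        ] led [612.22443245 -89.85368269  56.        ]
0.15 [150.1 606.3 222.1] [-3.800e-01 -3.118e+00  2.000e-03] [-0.2 -0.   0.3] 87.67132094530845 0.0 [ 1.31  0.42  1.63  0.    1.09 -0.02]
[[-0.971  0.24  -0.   ]
 [ 0.24   0.971 -0.001]
 [ 0.    -0.001 -1.   ]]
[[ 0.001  1.     0.   ]
 [-0.964  0.001 -0.266]
 [-0.266 -0.     0.964]] [  72.71062754   -0.5605206  -161.68668123]
```

View pics/wrist0.png

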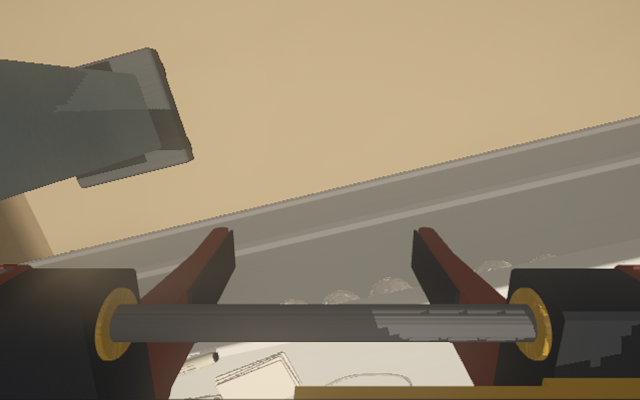

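The wrist view shows the fingers, bench edge and floor, with nothing to use yet. First I level the yaw, then travel toward the stack.

```bash
python3 -m handwheel '[[0,0,0,0,0,-0.121,0],[0,0,0,0,0,-0.121,0],[-25,-40,0,0,0,0,0],[-25,-40,0,0,0,0,0],[-25,-40,0,0,0,0,0],[-25,-40,0,0,0,0,0],[-25,-40,0,0,0,0,0],[-25,-40,0,0,0,0,0],[-25,-40,0,0,0,0,0],[-25,-40,0,0,0,0,0]]'
```

```text
t: 1.4
ee_pos: [350.5, 285.1, 222.7]
orientation: [0.001, 3.141, 0.0]
ft_force: [0.5, 0.2, -0.3]
width: 87.7
grasp_force: 0.0
```

```bash
python3 -m handwheel '[[-25,-40,0,0,0,0,0],[-25,-40,0,0,0,0,0],[-25,-40,0,0,0,0,0],[-25,-40,0,0,0,0,0],[-25,-40,0,0,0,0,0],[-25,-40,0,0,0,0,0],[-25,-40,0,0,0,0,0],[-27,-43,0,0,0,0,0],[0,0,0,0,0,0,0]]'
python3 - <<'E'
from h import *
grab('wrist','w1'); st()
E
```

```text
t: 2.52
ee_pos: [553.1, -39.1, 222.4]
orientation: [0.007, 3.141, -0.001]
ft_force: [-0.3, -0.1, -0.5]
width: 87.7
grasp_force: 0.0
2.575 [551.8 -37.7 222.2] [-0.005 -3.141 -0.   ] [-0.3  0.9 -0.9] 87.65565466440403 0.0 [-0.09  0.32  1.79  0.    1.03 -1.66]
[[-1.     0.003 -0.001]
 [ 0.003  1.     0.   ]
 [ 0.001  0.    -1.   ]]
```

View pics/w1.png

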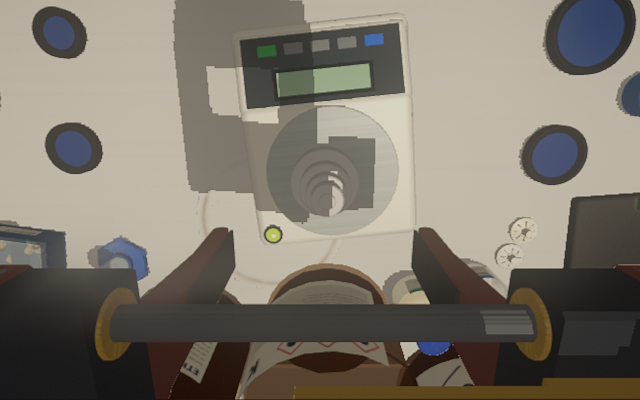

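Wrist view: stack top near (327,199), pan centre (333,170), dishes 50 (60,32), 100 (74,148), 200 (554,155), 500 (590,30). I'll zoom in on the stack and fit the dishes.

Run:
```python
from h import *
im=cv2.imread('pics/w1.png'); m=((im.max(2)<75)|((im[:,:,0]>im[:,:,2].astype(int)+30)&(im[:,:,2]<90))).astype(np.uint8)
n,l,s,c=cv2.connectedComponentsWithStats(m)
for nm,u,v in (('50',60,32),('100',74,148),('200',554,155),('500',590,32)):
    cs,_=cv2.findContours((l==l[v,u]).astype(np.uint8),0,1); p=max(cs,key=len)
    k=(p[:,0,1]>1)&(p[:,0,0]<637); e=cv2.fitEllipse(p[k]); print(nm,np.round(e[0],1),np.round(e[1],1),[np.round(atz('w1',*e[0],z),1) for z in (0,10)])
print('stack',np.round(atz('w1',327,199,144),1),'pan',atz('w1',333,170,70))
cv2.imwrite('pics/c2.png',cv2.resize(im[110:250,250:420],(765,600)[:2],interpolation=2))
```

```text
50 [58.9 32.3] [45.1 57.5] [array([ 418.7, -302.3,    0. ]), array([ 420.3, -295.5,   10. ])]
100 [ 73.4 147.8] [48.1 56.7] [array([ 534. , -309.9,    0. ]), array([ 532.6, -302.9,   10. ])]
200 [554.3 154.4] [56.7 65.5] [array([543. , 212.1,   0. ]), array([541.3, 205.6,  10. ])]
500 [590.3  30.2] [78.6 97.4] [array([418.7, 226.7,   0. ]), array([420.3, 219.8,  10. ])]
stack [550.5 -36.8 144. ] pan [545.0004704  -30.56889075  70.        ]
```

View pics/c2.png

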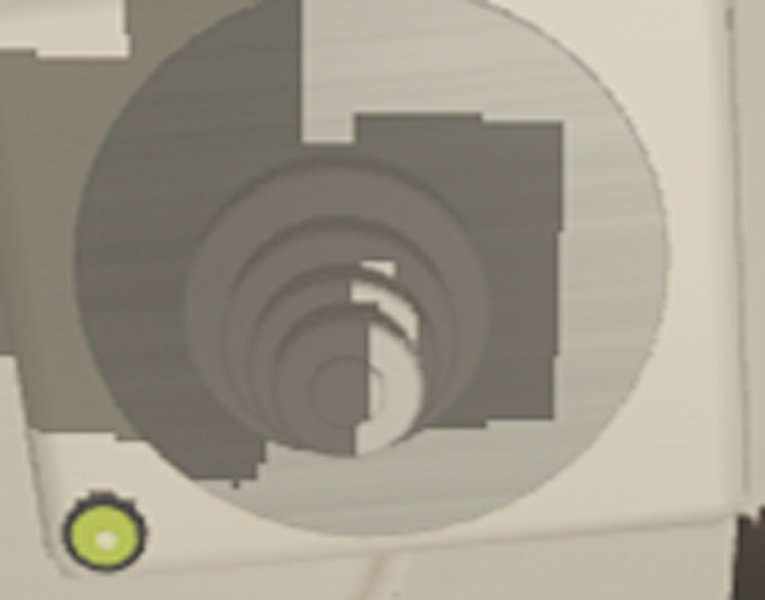

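The crop shows concentric tops: 50 g centre (347,381), boss (348,393), 200 g (339,326), 500 g (336,301), pan (371,267).

Run:
```python
from h import *
for n,u,v,z,w,W in (('boss',348,393,144.6,72,12),('50',347,381,142.1,154,24),('200',339,326,112.3,234,42),('500',336,301,94,307,58),('pan',371,267,70,592,120)):
    U,V=250+u/4.5,110+v/4.2857; p=atz('w1',U,V,z); q=atz('w1',U+w/4.5,V,z); 
    d=W/np.linalg.norm(q-p); o=ray('w1',U,V)[0]
    print(n,np.round(p,1),'z from size',np.round(o[2]-(o[2]-z)*d,1))
print(tri(('w1',250+347/4.5,110+381/4.2857),('top0',306.6,174.3),('scene0',288.3,174)))
```

```text
boss [552.3 -36.5 144.6] z from size 128.9
50 [551.  -36.7 142.1] z from size 144.9
200 [549.2 -37.7 112.3] z from size 105.9
500 [548.8 -38.2  94. ] z from size 89.9
pan [547.1 -31.1  70. ] z from size 66.5
[551.07908008 -37.85320208 144.95979147]
```

```bash
python3 -m handwheel '[[1,1,30,0,0,0,0.3],[0,0,30,0,0,0,0.5],[0,0,20,0,0,0,0.5],[0,0,7.5,0,0,0,0.5],[0,0,0,0,0,0,0.5],[0,0,0,0,0,0,0.5]]'; python3 -c "
from h import *
grab('wrist','w2');st()"
```

```text
t: 3.32
ee_pos: [551.2, -35.4, 136.1]
orientation: [0.001, 3.14, -0.0]
ft_force: [-0.3, -0.0, 0.6]
width: 44.2
grasp_force: 0.0
3.375 [551.3 -35.5 136.1] [ 1.00e-03  3.14e+00 -0.00e+00] [ 1.  -0.2  0.5] 43.74772474718878 0.0 [-0.09  0.44  1.85  0.    0.85 -1.66]
[[-1.     0.001  0.002]
 [ 0.001  1.    -0.   ]
 [-0.002 -0.    -1.   ]]
```

View pics/w2.png

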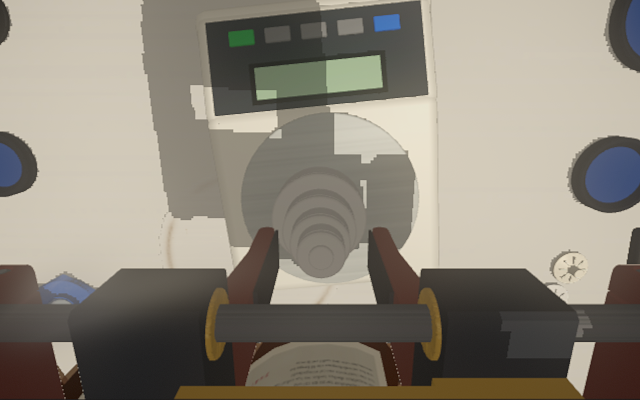

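The fingers straddle the 50 g weight, with its top centre at (320,259) and the finger midline at u=323. I nudge and close.

```bash
python3 -m handwheel '[[-2,-1,1,0,0,0,0.5],[0,0,0,0,0,0,0.8],[0,0,0,0,0,0,1],[0,0,0,0,0,0,1],[0,0,0,0,0,0,1],[0,0,0,0,0,0,1]]'; python3 -m handwheel '[[0,0,-5,0,0,0,1],[0,0,-10,0,0,0,1],[0,0,0,0,0,0,1]]'
```

```text
t: 4.12
ee_pos: [552.8, -36.7, 134.2]
orientation: [0.001, 3.142, -0.0]
ft_force: [0.2, -1.1, 0.7]
width: 23.0
grasp_force: 30.0
t: 4.5
ee_pos: [553.5, -36.7, 150.3]
orientation: [0.001, 3.14, -0.0]
ft_force: [-0.3, -0.4, -1.1]
width: 22.9
grasp_force: 30.0
```

```bash
python3 -m handwheel '[[19,-37,0,0,0,0,1],[19,-37,0,0,0,0,1],[19,-37,0,0,0,0,1],[19,-37,0,0,0,0,1],[19,-37,0,0,0,0,1],[19,-37,15,0,0,0,1],[19,-38,30,0,0,0,1],[0,0,40,0,0,0,1],[0,0,15,0,0,0,1],[0,0,0,0,0,0,1]]';  python3 -c "
from h import *
grab('wrist','w3');st()"
```

```text
t: 5.75
ee_pos: [419.2, -295.9, 48.6]
orientation: [-0.0, -3.14, -0.002]
ft_force: [0.6, 0.3, 0.4]
width: 22.8
grasp_force: 30.0
5.8 [ 419.9 -296.3   49.5] [ 0.    -3.141 -0.   ] [ 0.1 -1.1 -0.6] 22.92927317108875 29.999935626983643 [-0.64  0.54  1.97  0.    0.63 -2.21]
[[-1. -0. -0.]
 [-0.  1.  0.]
 [ 0.  0. -1.]]
```

View pics/w3.png

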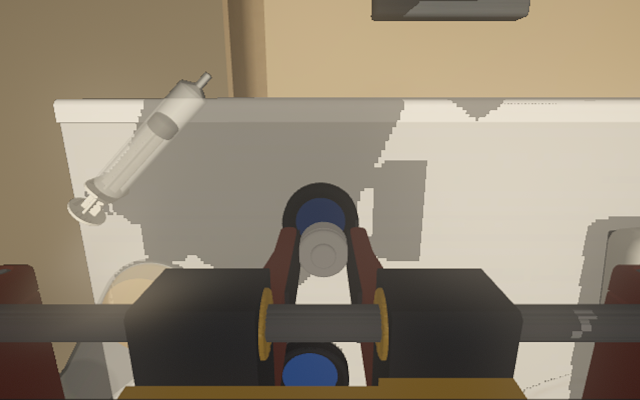

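The weight (323,250) is held above dish 50, whose rim spans u 282–358 with its top edge at v=183. I'll compute the offset from the rim edge.

```bash
cat >> h.py <<'E'
from scipy.optimize import least_squares
def rimfit(f,u0,u1,v0,v1,R,z,x0):
    """fit circle (radius R at height z) to the upper dark boundary in given columns/rows"""
    im=cv2.imread(f'pics/{f}.png').astype(int); P=[]
    for u in range(u0,u1):
        col=im[v0:v1,u].max(1); k=np.where(col<85)[0]
        if len(k): P.append(atz(f,u,v0+k[0],z)[:2])
    P=np.array(P); r=least_squares(lambda c:np.hypot(*(P-c).T)-R,x0,loss='soft_l1'); return r.x,np.abs(r.fun).mean()
E
python3 - <<'E'
from h import *
print(rimfit('w3',286,355,165,225,23,12,[420,-297]))
print('weight', atz('w3',323,250,49.2+8.5))
d=cam('w3');o=ray('w3',0,0)[0];print(o-[72.7*-1,-.56,161.7])
E
```

```text
(array([ 417.95636469, -297.98221454]), np.float64(0.26233981405912876))
weight [ 415.81342372 -296.36623983   57.7       ]
[ 419.35205809 -296.04645362   48.85679313]
```

```bash
python3 -m handwheel '[[0,-1.5,20,0,0,0,1],[0,0,10,0,0,0,1],[0,0,3,0,0,0,1],[0,0,0,0,0,0,1]]';python3 -m handwheel '[[0,0,1,0,0,0,1],[0,0,0,0,0,0,1]]';python3 -m handwheel '[[0,0,1,0,0,0,1],[0,0,0,0,0,0,1]]'
```

```text
t: 6.3
ee_pos: [419.9, -298.1, 16.6]
orientation: [0.001, 3.141, -0.0]
ft_force: [0.2, 1.0, -1.2]
width: 22.9
grasp_force: 30.0
t: 6.55
ee_pos: [419.7, -298.2, 15.5]
orientation: [0.001, 3.141, -0.0]
ft_force: [-0.2, -0.1, 0.1]
width: 22.9
grasp_force: 30.0
t: 6.8
ee_pos: [419.5, -298.0, 14.2]
orientation: [-0.001, -3.142, -0.0]
ft_force: [-0.5, -0.3, -0.5]
width: 22.7
grasp_force: 30.0
```

```bash
python3 -m handwheel '[[0,0,0.5,0,0,0,1],[0,0,0,0,0,0,1]]';python3 -m handwheel '[[0,0,0.5,0,0,0,1],[0,0,0,0,0,0,1]]'; python3 -m handwheel '[[0,0,0.5,0,0,0,1],[0,0,0,0,0,0,1]]'
```

```text
t: 7.05
ee_pos: [419.5, -298.0, 13.6]
orientation: [-0.001, -3.141, -0.0]
ft_force: [-1.0, -0.1, 0.3]
width: 22.8
grasp_force: 30.0
t: 7.3
ee_pos: [419.5, -298.1, 13.2]
orientation: [0.001, 3.142, -0.0]
ft_force: [-0.3, 0.0, -0.4]
width: 22.5
grasp_force: 30.0
t: 7.55
ee_pos: [419.6, -298.1, 13.1]
orientation: [0.001, 3.142, -0.0]
ft_force: [-2.0, 0.7, 4.8]
width: 22.8
grasp_force: 30.0
```

Contact is made at the expected height, so I release, raise and look.

```bash
python3 -m handwheel '[[0,0,0,0,0,0,0.65],[0,0,0,0,0,0,0.6],[0,0,-3,0,0,0,0.55],[0,0,-20,0,0,0,0.5],[0,0,-40,0,0,0,0.5],[0,0,-40,0,0,0,0.5],[0,0,0,0,0,0,0.5]]';  python3 -c "
from h import *
grab('wrist','w4')
im=cv2.imread('pics/w4.png');cv2.imwrite('pics/c4.png',im[100:330,200:450])
print(rimfit('w4',290,350,90,230,23,12,[420,-297]))"
```

```text
t: 8.43
ee_pos: [421.2, -299.3, 118.5]
orientation: [0.001, 3.137, -0.006]
ft_force: [0.3, 0.5, 0.5]
width: 44.1
grasp_force: 0.0
(array([ 418.7405052 , -297.97137661]), np.float64(0.2684491942424128))
```

View pics/c4.png

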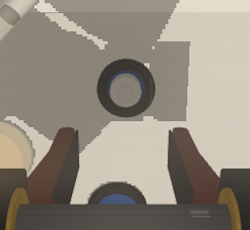

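The 50 g weight (124,91 in the crop) sits flat and centred in its dish (126,88). Back to the stack for the 100 g.

```bash
python3 -m handwheel '[[0,0,-35,0,0,0,0.4],[-18,37,0,0,0,0,0.4],[-19,37,0,0,0,0,0.4],[-19,38,0,0,0,0,0.4],[-19,38,0,0,0,0,0.4],[-19,37,0,0,0,0,0.4],[-19,37,0,0,0,0,0.4],[-19,37,0,0,0,0,0.4],[0,0,0,0,0,0,0.4]]';  python3 -c "
from h import *
grab('wrist','w5');st()
im=cv2.imread('pics/w5.png');cv2.imwrite('pics/c5.png',cv2.resize(im[140:300,220:420],(800,600)[:2] and (750,600),interpolation=2))"
```

```text
t: 9.6
ee_pos: [551.9, -35.0, 149.1]
orientation: [0.004, -3.14, -0.001]
ft_force: [-0.2, -0.4, -0.1]
width: 52.4
grasp_force: 0.0
9.65 [551.1 -36.2 149.1] [ 3.000e-03 -3.139e+00 -0.000e+00] [-0.4 -0.1 -0.2] 52.762425610403135 0.0 [-0.09  0.42  1.84 -0.    0.88 -1.66]
[[-1.    -0.002 -0.003]
 [-0.002  1.     0.   ]
 [ 0.003  0.    -1.   ]]
```

View pics/c5.png

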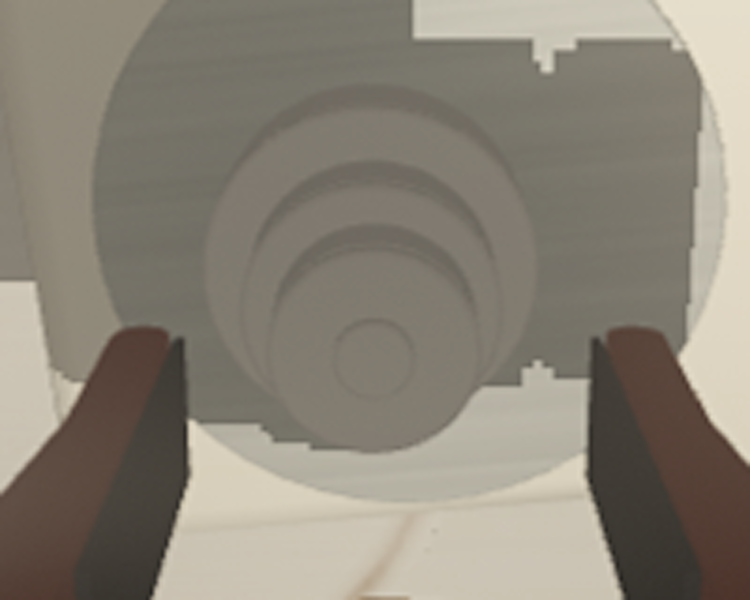

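100 g top centre is at crop (374,347) and the finger midline at 388, so 2 mm toward -y. x is right.

```bash
python3 -m handwheel '[[0,-2,15,0,0,0,0.4],[0,0,12,0,0,0,0.4],[0,0,3,0,0,0,0.4],[0,0,0,0,0,0,0.4]]';python3 -m handwheel '[[0,0,0,0,0,0,0.6],[0,0,0,0,0,0,0.8],[0,0,0,0,0,0,1],[0,0,0,0,0,0,1],[0,0,0,0,0,0,1],[0,0,0,0,0,0,1]]'
```

```text
t: 10.15
ee_pos: [551.4, -39.6, 120.2]
orientation: [-0.002, -3.141, -0.0]
ft_force: [0.7, 0.1, -0.1]
width: 52.6
grasp_force: 0.0
t: 10.9
ee_pos: [552.0, -39.1, 121.1]
orientation: [0.001, 3.141, 0.0]
ft_force: [-1.3, 1.0, 6.4]
width: 31.2
grasp_force: 30.0
```

```bash
python3 -m handwheel '[[0,0,0,0,0,0,1]]'; python3 -m handwheel '[[0,0,-5,0,0,0,1],[0,0,-10,0,0,0,1],[0,0,0,0,0,0,1]]';  python3 -c "
from h import *
grab('wrist','w6');st()
im=cv2.imread('pics/w6.png');cv2.imwrite('pics/c6.png',cv2.resize(im[140:300,220:420],(750,600),interpolation=2))"
```

```text
t: 11.02
ee_pos: [552.0, -39.1, 121.0]
orientation: [0.001, 3.141, 0.0]
ft_force: [-1.1, 0.7, 5.4]
width: 30.9
grasp_force: 30.0
t: 11.4
ee_pos: [552.3, -39.3, 136.5]
orientation: [0.001, 3.14, -0.0]
ft_force: [0.8, 0.1, 0.3]
width: 31.1
grasp_force: 30.0
11.45 [552.  -39.2 136.1] [ 1.000e-03  3.141e+00 -0.000e+00] [ 0.2  0.  -0.6] 30.812296924421133 29.99976396560669 [-0.09  0.44  1.85 -0.    0.85 -1.66]
[[-1.     0.001  0.001]
 [ 0.001  1.    -0.   ]
 [-0.001 -0.    -1.   ]]
```

View pics/c6.png

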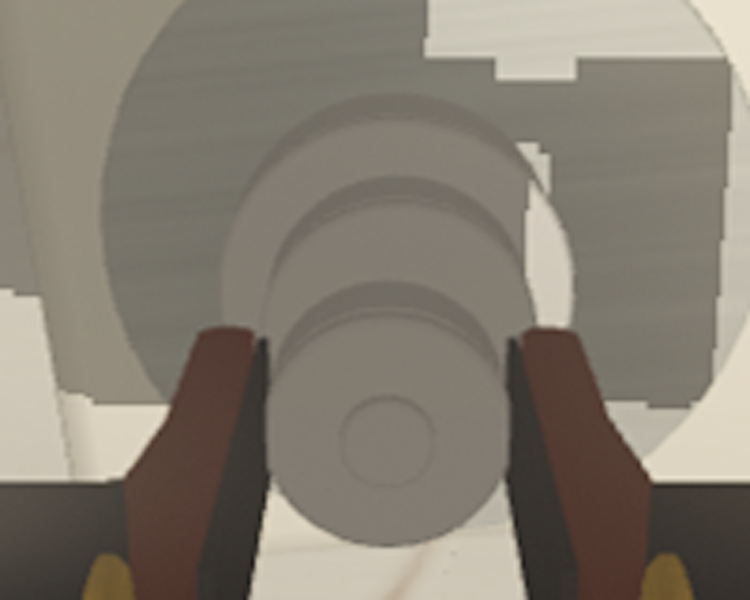

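The 100 g is held level. Before placing it I check clearance between the gripper body and the flask and blue-footed glass.

Run:
```python
from h import *
a=cv2.imread('pics/top0.png')[110:260,370:480]; b=cv2.imread('pics/scene0.png')[115:265,345:455]
cv2.imwrite('pics/c7.png',cv2.resize(np.hstack([a,b]),(800,545),interpolation=2))
```

```text
(no output)
```

View pics/c7.png

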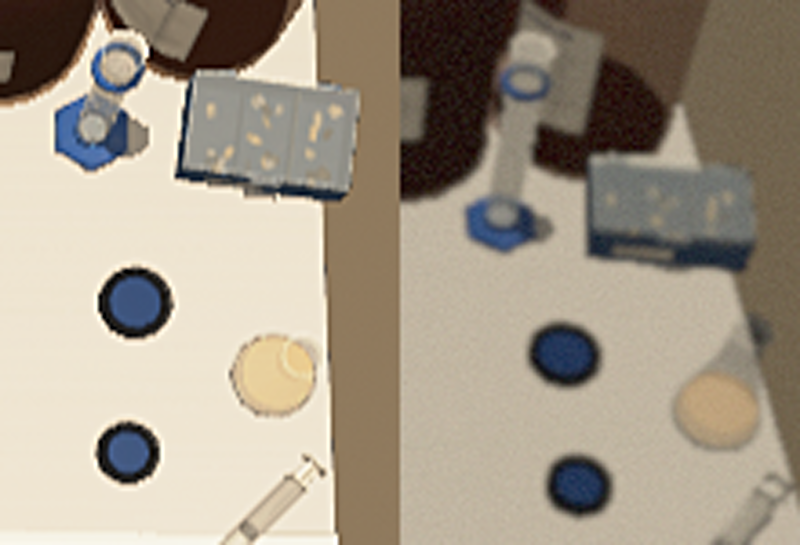

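Top crop: flask foot centre (273,375), mouth (301,357). Measuring cylinder front foot is at (90,170) and the box's front edge at v≈195.

Run:
```python
from h import *
c=lambda u,v:(370+u/3.636,110+v/3.636); s=lambda u,v:(345+(u-400)/3.636,115+v/3.636)
print('foot',atz('top0',*c(273,375),3),atz('scene0',*s(715,412),3),'mouth',atz('top0',*c(301,357),102),atz('scene0',*s(760,332),102))
print('cyl front',atz('top0',*c(90,170),5),'right',atz('top0',*c(127,120),5), 'cyl top',atz('top0',*c(119,68),200))
print('box',atz('top0',*c(178,178),5),atz('top0',*c(265,195),0))
```

```text
foot [ 478.16824236 -408.32915469    3.        ] [ 477.82122753 -406.62617225    3.        ] mouth [ 475.65841525 -405.25737074  102.        ] [ 473.91563038 -412.39865783  102.        ]
cyl front [ 635.59952051 -274.638039      5.        ] right [ 675.29309981 -303.62451657    5.        ] cyl top [ 650.3114303  -270.49301454  200.        ]
box [ 629.39445254 -341.37027569    5.        ] [ 617.47251155 -407.94800158    0.        ]
```

The body corner would pass about 10 mm from the flask neck. A small yaw (−0.25) at the dish opens that to about 40 mm. Move over dish 100.

```bash
python3 -m handwheel '[[0,-30,-5,0,0,0,1],[3,-39,0,0,0,0,1],[3,-39,0,0,0,0,1],[3,-40,0,0,0,0,1],[3,-40,0,0,0,0,1],[3,-39,0,0,0,0,1],[4,-39,0,0,0,0,1],[0,0,0,0,0,-0.125,1],[0,0,0,0,0,-0.125,1],[0,0,30,0,0,0,1]]';  python3 -m handwheel '[[0,0,30,0,0,0,1],[0,0,25,0,0,0,1],[0,0,0,0,0,0,1]]'; python3 -c "
from h import *
grab('wrist','w8');s=st()
o=ray('w8',0,0)[0]; T=Ro.from_rotvec(s['orientation']).as_matrix(); print('tcp by cam',o-T@[72.7,-.56,-161.7])
for v0 in (120,150,170): print(rimfit('w8',285,360,v0,225,27,12,[533,-305]))"
```

```text
t: 12.7
ee_pos: [533.9, -306.3, 112.1]
orientation: [-0.392, 3.113, -0.004]
ft_force: [-0.9, 0.3, -1.3]
width: 30.7
grasp_force: 30.0
t: 13.08
ee_pos: [530.9, -304.2, 53.6]
orientation: [0.39, -3.114, -0.004]
ft_force: [-0.1, -0.2, -0.8]
width: 30.9
grasp_force: 30.0
13.125 [ 531.9 -304.8   55. ] [ 3.900e-01 -3.116e+00 -2.000e-03] [ 1.2 -1.  -1.2] 31.041191476583585 29.999816715717316 [-0.54  0.63  1.74 -0.    0.77 -2.36]
[[-0.969 -0.247 -0.002]
 [-0.247  0.969  0.001]
 [ 0.001  0.001 -1.   ]]
tcp by cam [ 531.00754813 -304.40928642   53.87395545]
(array([ 531.72222466, -306.09126813]), np.float64(0.2601585224538792))
(array([ 531.72222466, -306.09126813]), np.float64(0.2601585224538792))
(array([ 531.72222466, -306.09126813]), np.float64(0.2601585224538792))
```

```bash
python3 -m handwheel '[[0,-1.5,20,0,0,0,1],[0,0,12,0,0,0,1],[0,0,3,0,0,0,1],[0,0,0,0,0,0,1]]';python3 -m handwheel '[[0,0,1,0,0,0,1],[0,0,0,0,0,0,1]]';python3 -m handwheel '[[0,0,1,0,0,0,1],[0,0,0,0,0,0,1]]'
```

```text
t: 13.62
ee_pos: [532.8, -306.6, 20.5]
orientation: [0.39, -3.117, -0.0]
ft_force: [0.3, 0.1, -1.6]
width: 30.9
grasp_force: 30.0
t: 13.88
ee_pos: [533.1, -306.7, 20.0]
orientation: [-0.39, 3.117, -0.001]
ft_force: [0.6, 0.6, -1.3]
width: 30.8
grasp_force: 30.0
t: 14.12
ee_pos: [532.9, -306.6, 18.7]
orientation: [-0.39, 3.117, -0.0]
ft_force: [1.1, 0.1, -0.6]
width: 30.6
grasp_force: 30.0
```

```bash
python3 -m handwheel '[[0,0,1,0,0,0,1],[0,0,1,0,0,0,1],[0,0,0,0,0,0,1]]';python3 -m handwheel '[[0,0,0.7,0,0,0,1],[0,0,0,0,0,0,1]]';python3 -m handwheel '[[0,0,0.6,0,0,0,1],[0,0,0,0,0,0,1]]'
```

```text
t: 14.5
ee_pos: [532.8, -306.5, 16.5]
orientation: [0.39, -3.117, -0.0]
ft_force: [-0.2, 0.5, -1.5]
width: 31.0
grasp_force: 30.0
t: 14.75
ee_pos: [532.9, -306.6, 15.9]
orientation: [0.39, -3.117, -0.0]
ft_force: [-0.4, 0.5, -1.2]
width: 30.7
grasp_force: 30.0
t: 15.0
ee_pos: [532.9, -306.6, 15.8]
orientation: [-0.39, 3.117, -0.0]
ft_force: [-1.7, 0.2, 4.1]
width: 30.9
grasp_force: 30.0
```

```bash
python3 -m handwheel '[[0,0,0,0,0,0,0.55],[0,0,0,0,0,0,0.5],[0,0,-3,0,0,0,0.45],[0,0,-20,0,0,0,0.4],[0,0,-45,0,0,0,0.4],[0,0,-50,0,0,0,0.4],[0,0,0,0,0,0,0.4]]'; python3 -c "
from h import *
grab('wrist','w9')"; python3 -m handwheel '[[0,0,-10,0,0,0.125,0.3],[0,0,0,0,0,0.125,0.25],[-2,38,0,0,0,0,0.25],[-3,39,0,0,0,0,0.25],[-3,39,0,0,0,0,0.25],[-3,39,0,0,0,0,0.25],[-2,38,0,0,0,0,0.25],[-3,38,0,0,0,0,0.25],[-2,38,0,0,0,0,0.25],[0,0,0,0,0,0,0.25]]';python3 -c "
from h import *
grab('wrist','w10');st()
a=cv2.imread('pics/w9.png')[100:300,200:450];b=cv2.imread('pics/w10.png')[100:300,200:450]
cv2.imwrite('pics/c10.png',cv2.resize(np.vstack([a,b]),(375*1,600),interpolation=2) if 0 else cv2.resize(np.hstack([a,b]),(800,320),interpolation=2))"
```

```text
t: 15.88
ee_pos: [535.7, -308.3, 139.1]
orientation: [-0.39, 3.11, -0.009]
ft_force: [-0.4, -0.4, 0.1]
width: 52.7
grasp_force: 0.0
t: 17.18
ee_pos: [550.2, -35.6, 142.6]
orientation: [0.004, -3.14, -0.0]
ft_force: [0.2, -0.4, -0.0]
width: 65.6
grasp_force: 0.0
17.225 [550.4 -36.8 142.7] [ 2.00e-03 -3.14e+00  0.00e+00] [-0.4  0.5 -0.2] 66.16867188547303 0.0 [-0.09  0.43  1.85 -0.    0.87 -1.66]
[[-1.    -0.002 -0.002]
 [-0.002  1.    -0.   ]
 [ 0.002 -0.    -1.   ]]
```

View pics/c10.png

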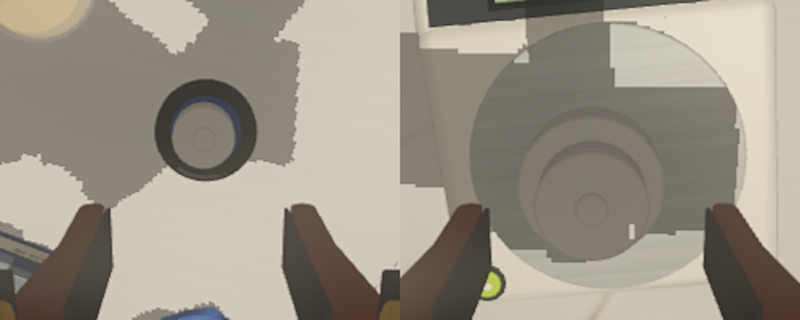

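The 100 g sits flat in its dish. The 200 g top is at (592,205), with the finger midline at 597. I correct by about 1 mm and grasp.

```bash
python3 -m handwheel '[[-1,-1,20,0,0,0,0.25],[0,0,17,0,0,0,0.25],[0,0,4,0,0,0,0.25],[0,0,0,0,0,0,0.25]]';python3 -m handwheel '[[0,0,0,0,0,0,0.4],[0,0,0,0,0,0,0.6],[0,0,0,0,0,0,0.8],[0,0,0,0,0,0,1],[0,0,0,0,0,0,1],[0,0,0,0,0,0,1]]';python3 -m handwheel '[[0,0,-5,0,0,0,1],[0,0,-10,0,0,0,1],[0,0,0,0,0,0,1]]'
```

```text
t: 17.73
ee_pos: [551.8, -39.0, 102.0]
orientation: [-0.002, -3.141, -0.0]
ft_force: [0.9, 0.2, 0.3]
width: 65.8
grasp_force: 0.0
t: 18.48
ee_pos: [552.3, -38.5, 102.8]
orientation: [0.001, 3.141, 0.0]
ft_force: [-0.7, 1.6, 6.2]
width: 41.4
grasp_force: 30.0
t: 18.85
ee_pos: [552.7, -38.7, 118.2]
orientation: [0.001, 3.14, -0.0]
ft_force: [1.1, 0.1, -1.6]
width: 41.1
grasp_force: 30.0
```

```bash
python3 -m handwheel '[[0,20,-10,0,0,0,1],[1,35,0,0,0,0,1],[2,38,0,0,0,0,1],[2,39,0,0,0,0,1],[2,39,0,0,0,0,1],[2,38,0,0,0,0,1],[2,38,0,0,0,0,1],[0,0,30,0,0,0,1],[0,0,40,0,0,0,1],[0,0,0,0,0,0,1]]'; python3 -c "
from h import *
grab('wrist','w11');s=st()
o=ray('w11',0,0)[0]; T=Ro.from_rotvec(s['orientation']).as_matrix(); print('tcp by cam',o-T@[72.7,-.56,-161.7])
for a,b in ((285,360),(295,350)): print(rimfit('w11',a,b,100,230,32,12,[541,208]))"
```

```text
t: 20.1
ee_pos: [538.6, 208.6, 55.2]
orientation: [0.0, -3.136, 0.003]
ft_force: [-0.1, -0.1, -1.6]
width: 40.9
grasp_force: 30.0
20.15 [540.1 208.8  56.9] [-0.000e+00 -3.139e+00  1.000e-03] [ 0.6 -0.2 -1.3] 41.41878300886919 29.999634325504303 [ 0.35  0.59  1.82  0.    0.73 -1.22]
[[-1.     0.    -0.003]
 [ 0.     1.    -0.001]
 [ 0.003 -0.001 -1.   ]]
tcp by cam [538.96922159 208.7651088   55.54408287]
(array([541.22278385, 208.02180851]), np.float64(0.21517083727598452))
(array([541.13102558, 208.04127124]), np.float64(0.17519352113759334))
```

```bash
python3 -m handwheel '[[0,-0.7,20,0,0,0,1],[0,0,12,0,0,0,1],[0,0,4,0,0,0,1],[0,0,0,0,0,0,1]]';python3 -m handwheel '[[0,0,1,0,0,0,1],[0,0,1,0,0,0,1],[0,0,0,0,0,0,1]]'
```

```text
t: 20.65
ee_pos: [541.2, 207.6, 21.2]
orientation: [-0.002, -3.141, 0.0]
ft_force: [0.2, 0.1, -2.5]
width: 41.0
grasp_force: 30.0
t: 21.02
ee_pos: [541.4, 207.7, 19.5]
orientation: [0.001, 3.141, 0.0]
ft_force: [0.3, -0.4, -2.1]
width: 41.1
grasp_force: 30.0
```

```bash
python3 -m handwheel '[[0,0,1,0,0,0,1],[0,0,1,0,0,0,1],[0,0,1,0,0,0,1],[0,0,0,0,0,0,1]]';python3 -m handwheel '[[0,0,0.6,0,0,0,1],[0,0,0,0,0,0,1]]';python3 -m handwheel '[[0,0,0.6,0,0,0,1],[0,0,0,0,0,0,1]]'
```

```text
t: 21.52
ee_pos: [541.2, 207.7, 16.2]
orientation: [-0.001, -3.141, 0.0]
ft_force: [0.4, 0.2, -1.6]
width: 41.4
grasp_force: 30.0
t: 21.78
ee_pos: [541.3, 207.7, 15.9]
orientation: [0.001, 3.142, 0.0]
ft_force: [-0.3, 0.0, -0.7]
width: 40.8
grasp_force: 30.0
t: 22.02
ee_pos: [541.3, 207.7, 15.8]
orientation: [0.001, 3.142, 0.0]
ft_force: [-2.5, -0.3, 5.7]
width: 41.3
grasp_force: 30.0
```

```bash
python3 -m handwheel '[[0,0,0,0,0,0,0.42],[0,0,0,0,0,0,0.35],[0,0,-3,0,0,0,0.3],[0,0,-20,0,0,0,0.3],[0,0,-45,0,0,0,0.3],[0,0,-42,0,0,0,0.2],[0,0,0,0,0,0,0.1]]'; python3 -c "
from h import *
grab('wrist','w12')"; python3 -m handwheel '[[0,-20,-5,0,0,0,0],[-1,-37,0,0,0,0,0],[-2,-38,0,0,0,0,0],[-2,-38,0,0,0,0,0],[-2,-38,0,0,0,0,0],[-2,-38,0,0,0,0,0],[-1,-37,0,0,0,0,0],[0,0,0,0,0,0,0],[0,0,0,0,0,0,0]]';python3 -c "
from h import *
grab('wrist','w13');st()
a=cv2.imread('pics/w12.png')[100:300,200:450];b=cv2.imread('pics/w13.png')[100:300,200:450]
cv2.imwrite('pics/c13.png',cv2.resize(np.hstack([a,b]),(800,320),interpolation=2))"
```

```text
t: 22.9
ee_pos: [543.9, 208.7, 129.9]
orientation: [0.001, 3.134, 0.004]
ft_force: [-0.1, -0.7, 0.7]
width: 76.2
grasp_force: 0.0
t: 24.08
ee_pos: [550.2, -38.6, 129.5]
orientation: [-0.003, -3.14, -0.001]
ft_force: [-0.4, -0.7, 0.1]
width: 87.7
grasp_force: 0.0
24.125 [550.4 -38.  129.6] [-1.00e-03 -3.14e+00 -0.00e+00] [ 0.4 -0.5  0.9] 87.68843590652286 0.0 [-0.09  0.45  1.86  0.    0.84 -1.66]
[[-1.     0.001 -0.001]
 [ 0.001  1.     0.   ]
 [ 0.001  0.    -1.   ]]
```

View pics/c13.png

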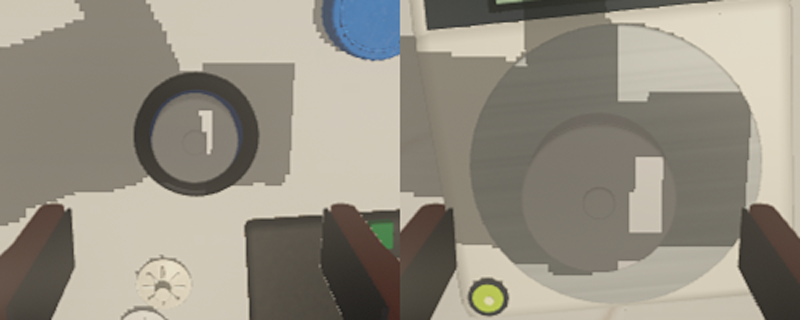

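The 200 g is seated. The 500 g centre (598,200) is on the midline.

```bash
python3 -m handwheel '[[-1,0,25,0,0,0,0],[0,0,20,0,0,0,0],[0,0,6,0,0,0,0],[0,0,0,0,0,0,0]]';python3 -m handwheel '[[0,0,0,0,0,0,0.2],[0,0,0,0,0,0,0.4],[0,0,0,0,0,0,0.7],[0,0,0,0,0,0,1],[0,0,0,0,0,0,1],[0,0,0,0,0,0,1]]';python3 -m handwheel '[[0,0,-4,0,0,0,1],[0,0,-8,0,0,0,1],[0,0,0,0,0,0,1]]'
```

```text
t: 24.62
ee_pos: [551.9, -37.7, 79.0]
orientation: [0.0, -3.141, -0.0]
ft_force: [-0.4, -0.2, -0.4]
width: 87.9
grasp_force: 0.0
t: 25.38
ee_pos: [552.3, -38.3, 79.6]
orientation: [0.001, 3.141, 0.0]
ft_force: [-0.6, 1.2, 5.8]
width: 57.7
grasp_force: 30.0
t: 25.75
ee_pos: [552.3, -38.4, 91.6]
orientation: [0.001, 3.141, -0.0]
ft_force: [-0.2, -0.8, -4.3]
width: 57.4
grasp_force: 30.0
```

```bash
python3 -m handwheel '[[0,0,-20,0,0,0,1],[0,10,-20,0,0,0,1],[16,32,0,0,0,0,1],[19,36,0,0,0,0,1],[20,37,0,0,0,0,1],[20,37,0,0,0,0,1],[20,37,0,0,0,0,1],[19,36,0,0,0,0,1],[19,36,0,0,0,0,1],[0,0,30,0,0,0,1]]'; python3 -m handwheel '[[0,0,30,0,0,0,1],[0,0,12,0,0,0,1],[0,0,0,0,0,0,1],[0,0,0,0,0,0,1]]'; python3 -c "
from h import *
grab('wrist','w14');s=st()
o=ray('w14',0,0)[0]; T=Ro.from_rotvec(s['orientation']).as_matrix(); print('tcp by cam',o-T@[72.7,-.56,-161.7])
for a,b in ((270,375),(285,360)): print(rimfit('w14',a,b,60,230,40,12,[420,222]))"
```

```text
t: 27.0
ee_pos: [419.9, 225.7, 102.5]
orientation: [-0.004, 3.137, 0.004]
ft_force: [0.8, 0.1, -5.2]
width: 57.2
grasp_force: 30.0
t: 27.5
ee_pos: [420.0, 223.0, 59.9]
orientation: [0.002, 3.14, 0.001]
ft_force: [0.5, 0.7, -5.0]
width: 57.6
grasp_force: 30.0
27.55 [420.1 223.   60.1] [2.00e-03 3.14e+00 1.00e-03] [ 0.2 -0.  -4.6] 57.257876927393426 29.99900311231613 [ 0.46  0.48  2.05  0.    0.61 -1.11]
[[-1.     0.001  0.002]
 [ 0.001  1.     0.001]
 [-0.002  0.001 -1.   ]]
tcp by cam [419.95464679 223.05528231  60.08998192]
(array([420.34223489, 222.3026503 ]), np.float64(0.2825508272845185))
(array([420.21209953, 222.22300062]), np.float64(0.18567746354684583))
```

Only −0.7 in y to correct. Lower from 60 to about 20, then creep.

```bash
python3 -m handwheel '[[0,-0.7,20,0,0,0,1],[0,0,14,0,0,0,1],[0,0,4,0,0,0,1],[0,0,0,0,0,0,1]]';python3 -m handwheel '[[0,0,1,0,0,0,1],[0,0,1,0,0,0,1],[0,0,1,0,0,0,1],[0,0,0,0,0,0,1]]';python3 -m handwheel '[[0,0,0.7,0,0,0,1],[0,0,0,0,0,0,1]]'
```

```text
t: 28.05
ee_pos: [419.4, 222.1, 21.2]
orientation: [-0.001, -3.141, 0.0]
ft_force: [-0.1, 0.3, -4.3]
width: 57.5
grasp_force: 30.0
t: 28.55
ee_pos: [419.3, 222.1, 18.2]
orientation: [0.001, 3.142, 0.0]
ft_force: [-0.3, 0.0, -4.8]
width: 57.5
grasp_force: 30.0
t: 28.8
ee_pos: [419.3, 222.1, 17.4]
orientation: [-0.001, -3.142, 0.0]
ft_force: [0.5, -0.8, -5.4]
width: 57.3
grasp_force: 30.0
```

```bash
python3 -m handwheel '[[0,0,0.7,0,0,0,1],[0,0,0,0,0,0,1]]';python3 -m handwheel '[[0,0,0.6,0,0,0,1],[0,0,0,0,0,0,1]]'
```

```text
t: 29.05
ee_pos: [419.3, 222.1, 16.7]
orientation: [-0.001, -3.142, 0.0]
ft_force: [0.3, 0.4, -5.1]
width: 57.4
grasp_force: 30.0
t: 29.3
ee_pos: [419.3, 222.1, 16.5]
orientation: [0.001, 3.142, 0.0]
ft_force: [-1.7, -0.6, 3.5]
width: 57.4
grasp_force: 30.0
```

Contact. Release, raise well clear and take a final look.

```bash
python3 -m handwheel '[[0,0,0,0,0,0,0.28],[0,0,0,0,0,0,0.2],[0,0,0,0,0,0,0.15],[0,0,-3,0,0,0,0.1],[0,0,-20,0,0,0,0.1],[0,0,-45,0,0,0,0],[0,0,-45,0,0,0,0],[0,0,-45,0,0,0,0],[0,0,-20,0,0,0,0],[0,0,0,0,0,0,0]]'; python3 -c "
from h import *
grab('wrist','w15');grab('top','t15');grab('scene','s15')
a=cv2.imread('pics/w15.png')[60:270,170:460];b=cv2.imread('pics/t15.png')[130:270,180:470];c=cv2.imread('pics/s15.png')[150:290,160:450]
cv2.imwrite('pics/c15.png',np.hstack([cv2.resize(a,(386,280)),np.vstack([np.zeros((0,414,3),np.uint8),cv2.resize(b,(414,200),interpolation=2),cv2.resize(c,(414,200),interpolation=2)])[:280]]) if 0 else np.vstack([np.hstack([cv2.resize(b,(600,290),interpolation=2)]),cv2.resize(c,(600,290),interpolation=2)]))
cv2.imwrite('pics/c16.png',a)"
```

```text
t: 30.55
ee_pos: [420.2, 222.6, 195.8]
orientation: [0.001, 3.138, 0.003]
ft_force: [0.8, 0.6, 0.0]
width: 87.9
grasp_force: 0.0
```

View pics/c15.png

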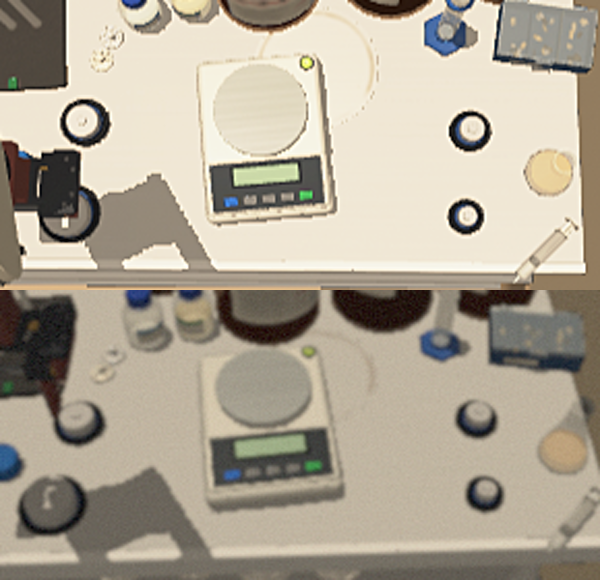

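View pics/c16.png

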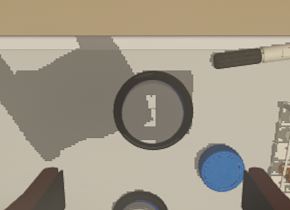

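All four weights sit flat in their dishes. The pan is empty, the flask is unmoved at (550,172), and the gripper is clear. I hand in.

```bash
python3 -m handwheel '[[0,0,0,0,0,0,0],[0,0,0,0,0,0,0]]'; python3 -c "
from workcell import ctrl; print(ctrl.close_job())"
```

```text
t: 30.95
ee_pos: [418.9, 221.9, 193.3]
orientation: [-0.001, -3.14, 0.001]
ft_force: [0.1, -0.5, -0.6]
width: 87.9
grasp_force: 0.0
the job is handed in; nothing more can be done
None
```

All four weights are lying flat in their own cases, the balance pan is empty and the flask was not moved; I handed the job in at about 31 s, and the hand-in returned no verdict.

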